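# Sweep the loose nuts off the sharpening board into the scrap tray

## Task

Clear the sharpening board: using the fingers as a broom, sweep the hexagon nut, the square nut and the steel ring along the board and off its side edge into the open scrap tray. Only push them, do not pick them up, and leave the jar, the file and everything else where they are.

Things in the scene. Friction and masses are not known exactly. Their poses are not given: they have to be found in the camera images.
- board: Wooden board bolted to the bench, 320 mm along its x, 300 mm along its y, 50 mm thick. Origin: centre of its underside, so its flat top is 50 mm above it; side edges at own y = +150 and -150 mm. Turned under 0.15 rad. The three parts and the jar start on it in four lanes along its y, in any order: own x about -95, -35, 25, 85 mm, y within 80 mm of the middle.
- tray: Empty open scrap tray of bare sheet metal, fixed on the bench against one side edge of the board (2 mm gap), left in some starts, right in others: 300 mm along its x, 120 mm along its y, 30 mm high, walls 3 mm; axes parallel to the board's. Its rim is 20 mm lower than the board's top. Origin: centre of its underside.
- case: Closed black and grey flat case, fixed against the board's other side edge, same footprint as the tray (300 x 120 mm), 39 mm high. Origin: centre of its underside. Nothing belongs on it.
- hex_nut: Large steel hexagon nut, 35 mm across the corners, 30 mm across the flats, 14 mm high, about 70 g, lying flat on the board. Origin: centre of its underside.
- ring: Steel ring, 36 mm outside, 20 mm inside diameter, 12 mm high, about 60 g, lying flat on the board. Origin: centre of its underside.
- square_nut: Square steel nut, 30 x 30 mm, 13 mm high, about 70 g, lying flat on the board. Origin: centre of its underside.
- hex_nut_mid (a point): Centre of the hex nut, half way up it. Its height above the board tells whether it was lifted.
- ring_mid (a point): Centre of the ring, half way up it. Its height above the board tells whether it was lifted.
- square_nut_mid (a point): Centre of the square nut, half way up it. Its height above the board tells whether it was lifted.
- jar: Small round jar with a steel lid, 36 mm diameter, 36 mm high, standing loose on the board among the parts. Origin: centre of its underside. Leave it alone.
- file: Flat file with a dark wooden handle, 220 mm long, 24 mm wide, 18 mm high, lying loose along the board's far edge (own x about 138 mm of the board). Origin: on its underside near its middle, its length along its own x. Leave it alone.
- mug: White mug, 80 mm diameter, 90 mm high, with a handle, on the bench to the left. Leave it alone.
- oil: Orange bottle, 70 mm diameter, 190 mm high, on the bench to the right. Leave it alone.
- wrench: Steel wrench lying on the bench to the right. Leave it alone.
- driver: Screwdriver lying on the bench to the left. Leave it alone.
- stone: Spare grinding disc, 90 mm diameter, 12 mm thick, lying on the bench to the left. Leave it alone.

How it is judged:
By the outcome, as a careful person would: the job done as asked, in the order asked, and still so for the second after the job is handed in, with the robot touching nothing.
It also fails if it takes over 61 s, if anything falls off the work surface, if the arm or the gripper's body presses on something with over 40 N, if the wrist force passes 120 N, or if a joint passes its speed limit or range.

## Robot

A 7-joint arm with a two-finger parallel gripper is mounted at the origin on the work surface. World frame = base frame: x ahead of the robot, y to its left, z up, the work surface at z = 0. Lengths are in mm, angles in rad, forces in N, time in s.
With the tool pointing down it reaches from about 425 to 800 mm from the base axis. Payload 8.3 kg.
Tool frame: the origin (TCP) lies between the finger pads; the fingertips stand 14 mm ahead of it and the grasp point (between the pads) lies 5 mm behind it; z points along the fingers, y is the direction in which the jaws open and shut (so a half turn about z gives the same grasp; the last joint's range is limited). The gripper opens to 85 mm and grips with 20 to 120 N. Pads are 22 mm wide; open, the fingers measure 114 mm over their backs; the gripper's body (76 mm by 85 mm) begins 54 mm behind the grasp point. The pads swing forward as they close: fully open they stand 13 mm farther back than shut.
Start: joints at [1.175, 0.383, 0.016, 1.37, -0.006, 1.388, -0.046], TCP at [204.218, -590.677, 245.279] pointing down, gripper open.
Joint ranges: [-2.95, 2.95], [-0.25, 2.06], [-1.52, 1.56], [0.18, 2.33], [-1.44, 4.58], [0.02, 2.06], [-3.01, 3.01]. Speed limits (rad/s): [2.39, 2.39, 3.01, 3.01, 3.14, 3.14, 3.14].

## Interface

Orientations are given as [roll, pitch, yaw] about the fixed x, y, z axes, in that order (R = Rz(yaw) Ry(pitch) Rx(roll)).
In Python, from plant import env, optics gives the robot as it stands.
- The arm moves only by the tool send_rows, never from a script. Its argument "plan" is one flat list of numbers, 7 for each row, row after row: the closure, from 0 (fully open) to 1 (shut), then the shift along the tool's x, y, z in mm, then the turn, a rotation vector about the tool's x, y, z in rad. A call has exactly 5 rows; each row shifts and turns the pose as measured when the row begins, along the tool's axes as they then stand; what a row does not reach is not made up. A row lasts 1/12 s, in which the tool goes at most 41.7 mm and 7.16 degrees, less where a joint would pass 70% of its speed; a pose out of reach is approached as far as the arm can. A call with a gripper value outside its range is refused whole. The fingers move at their own pace and stop on an object; "force" is the grip in N (left out, the last holds). Time passes only in rows, so rows that do not move let the fingers close, or fill a call up. It gives the time, the measured TCP pose, the force and the opening at its end, in the units of the state.
- env.get_obs(): the state, without advancing time (a new reading comes with each control period).
- optics.camera(name): name is "scene" or "top" or "wrist"; returns a dict with "frame" (384x512x3 uint8, red, green, blue), "mtx" (3x3 intrinsics, pixels), "R" (3x3) and "t" (3): a world point X has camera coordinates R X + t; the wrist camera has in their place "mount" (4x4, takes a point from camera to tool coordinates, whose origin is the TCP and whose axes are the flange's). Camera axes: x right, y down, z forward; pixel columns grow to the right and rows downward; lengths in mm; the calibration is good to about 2 mm. A picture is of the moment at which its call begins: read the wrist's pose just before it. There is no depth.
- env.sign_off(): hands the job in, once; it reports no verdict.
The state is a dict: "clock": time; "joints": joint angles; "qd": joint speeds; "tau": joint torques, N m; "tool_pos": TCP position; "eef_rot": TCP orientation; "wrist_force": force on the tool from outside, world axes, zero at the start; "ft_torque": the same for the moment, N m; "opening": finger opening in mm.
Only numpy, scipy, OpenCV 4.12 (cv2) and the standard library are available. Lean on these libraries where they do the work, as an engineer would, in place of code of your own. Each camera call takes 0.05 s, during which the arm holds its last target.

## Working session

There is one attempt and no reset: what is moved stays moved. The work goes in short steps, Python scripts to look and compute and a tool call to move; the robot and the scene stay as the last step left them, time stands still between calls to the robot, and variables do not carry over. Pictures are saved under pics/ and viewed, and the job is handed in when it is done.

Besides the shell and the picture viewer there is one more tool, called after "Call:" by a JSON object that holds its "method" and its "body". send_rows: Moves the arm, as the interface text tells. Its arguments: {"type":"object","properties":{"plan":{"type":"array"},"force":{"type":"number"}},"required":["plan"]}

```bash
ls; mkdir -p pics
python3 - <<'E'
from plant import env, optics
import cv2,pickle
print(env.get_obs())
for n in ("scene","top"):
    c=optics.camera(n); pickle.dump(c,open(f"{n}0.pkl","wb"))
    cv2.imwrite(f"pics/{n}0.png",cv2.resize(c["frame"][:,:,::-1],(800,600),interpolation=cv2.INTER_CUBIC)); print(c["mtx"],c["R"],c["t"])
E
```

```text
pics
{'clock': 0.0, 'joints': array([ 1.17508623,  0.38425456,  0.01637787,  1.37118658, -0.00632595,
        1.38815858, -0.04648115]), 'qd': array([-1.26086781e-05, -7.18200639e-04,  1.67944219e-03, -3.95526583e-04,
       -1.01225753e-03, -4.79605372e-04, -1.77299677e-04]), 'tau': array([ 4.61456184e-04, -6.27607584e+01,  8.44759606e-01, -3.71839929e+01,
        1.67038862e-02,  1.40089760e-02, -2.88049580e-05]), 'tool_pos': array([ 204.07268732, -590.24173044,  244.2539342 ]), 'eef_rot': array([-3.13963415e+00,  1.18413343e-05,  3.32884155e-01]), 'wrist_force': array([-0.4276339 ,  0.41346224, -0.51739848]), 'ft_torque': array([ 0.03085437, -0.03373424, -0.02189797]), 'opening': 85.35251105306646}
[[404.32440992   0.         257.431234  ]
 [  0.         404.32440992 196.62060692]
 [  0.           0.           1.        ]] [[-0.73108104  0.68226695  0.00568425]
 [ 0.43666456  0.47427553 -0.76445195]
 [-0.52425621 -0.55639422 -0.64465564]] [ 410.73002576 -157.54725147 1537.88893258]
[[487.820254     0.         253.783532  ]
 [  0.         487.820254   187.09951287]
 [  0.           0.           1.        ]] [[-2.99713514e-04 -9.99999908e-01 -3.06945820e-04]
 [-9.78984722e-01  3.56011455e-04 -2.03933291e-01]
 [ 2.03933381e-01  2.39373705e-04 -9.78984739e-01]] [ -25.53167979  553.86507803 1644.07630961]
```

View pics/top0.png

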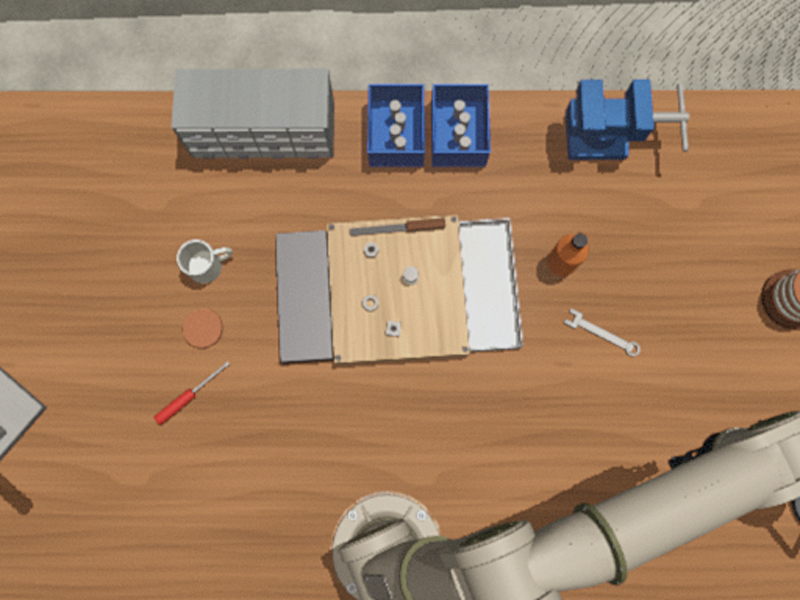

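View pics/scene0.png

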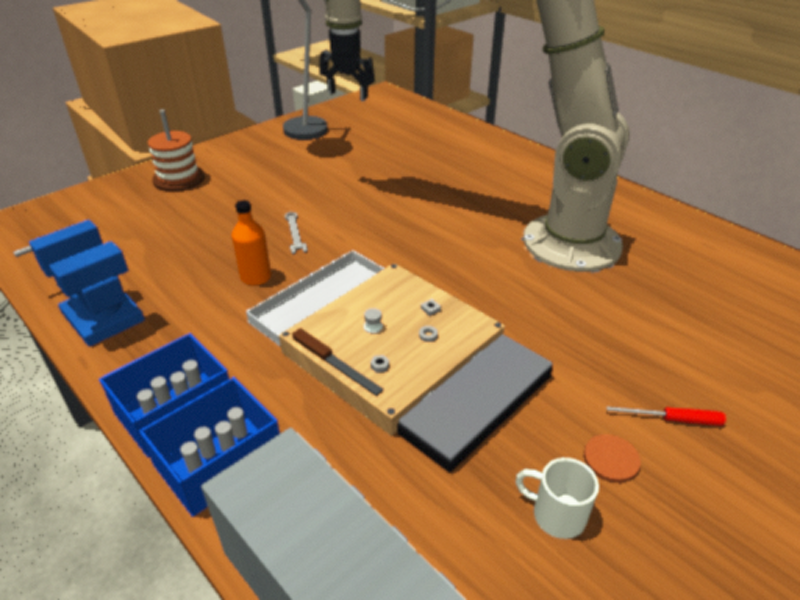

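```bash
cat > h.py <<'E'
import numpy as np,pickle,cv2
def w(c,u,v,z):
    d=c["R"].T@np.linalg.solve(c["mtx"],[u,v,1.]); o=-c["R"].T@c["t"]
    return o+d*(z-o[2])/d[2]
def px(c,X):
    p=c["mtx"]@(c["R"]@np.asarray(X,float)+c["t"]); return p[:2]/p[2]
E
python3 - <<'E'
from h import *
c=pickle.load(open("top0.pkl","rb"))
f=c["frame"][130:240,170:340,::-1]
cv2.imwrite("pics/crop0.png",cv2.resize(f,None,fx=4.7,fy=4.7,interpolation=cv2.INTER_CUBIC))
E
```

```text
(no output)
```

View pics/crop0.png

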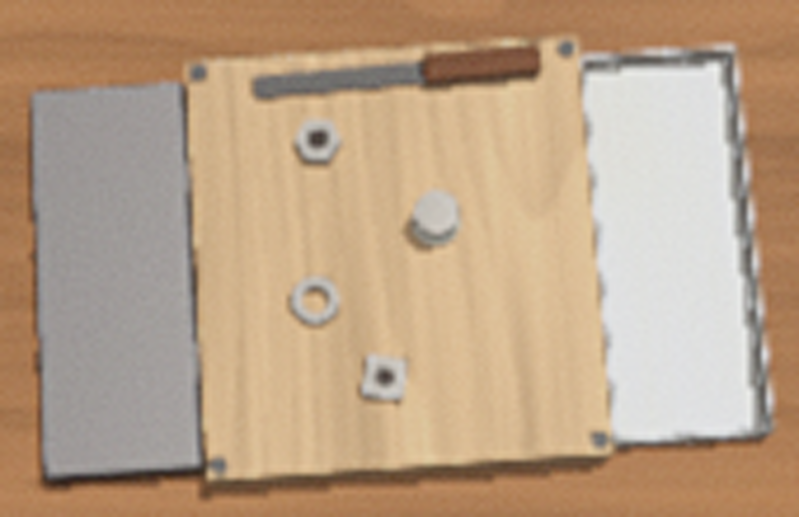

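```bash
cat >> h.py <<'E'
def cr(c,u,v,z): return w(c,170+(u+.5)/4.7-.5,130+(v+.5)/4.7-.5,z)
E
python3 - <<'E'
from h import *
c=pickle.load(open("top0.pkl","rb"))
C=np.array([cr(c,*p,50)[:2] for p in [(183,63),(577,38),(611,455),(205,480)]])
# board own: TL=(+160,+150) TR=(160,-150) BR=(-160,-150) BL=(-160,150)
own=np.array([(160,150),(160,-150),(-160,-150),(-160,150)],float)
A=C-C.mean(0); th=np.arctan2((own[:,0]*A[:,1]-own[:,1]*A[:,0]).sum(),(own*A).sum()); o=C.mean(0)
Rb=np.array([[np.cos(th),-np.sin(th)],[np.sin(th),np.cos(th)]])
print("board",o,th,"resid",(A-own@Rb.T).round(1).tolist())
pickle.dump((o,th),open("board.pkl","wb"))
for n,u,v,z in [("hex",318,140,64),("ring",315,301,62),("sq",384,378,63),("jar",436,211,86),("fileL",254,86,66),("fileR",539,61,68),("filebot",421,84,60),("filehb",480,79,60)]:
    p=cr(c,u,v,z)[:2]; print(n,p.round(1),"own",((p-o)@Rb).round(1))
for p in [(735,47),(772,437)]: print("tray",((cr(c,*p,30)[:2]-o)@Rb).round(1))
E
```

```text
board [566.90415157 -24.466265  ] 0.06451701632262952 resid [[-0.8, 0.2], [-0.4, 0.0], [0.1, 1.0], [1.1, -1.2]]
hex [651.9  32.3] own [88.5 51.2]
ring [529.7  33.8] own [-33.4  60.5]
sq [472.  -17.2] own [-94.2  13.4]
jar [592.2 -55.3] own [ 23.2 -32.4]
fileL [693.3  80.5] own [132.9  96.6]
fileR [ 712.1 -133.5] own [ 137.9 -118.2]
filebot [696.5 -44.9] own [128.1 -28.7]
filehb [700.4 -89.4] own [129.1 -73.4]
tray [ 150.7 -272.8]
tray [-151.9 -271.5]
```

```bash
cat >> h.py <<'E'
from scipy.spatial.transform import Rotation as Rn
def own2w(x,y):
    o,th=pickle.load(open("board.pkl","rb")); c,s=np.cos(th),np.sin(th)
    return o[0]+c*x-s*y, o[1]+s*x+c*y
def go(pos,closure,maxs=40,maxt=.12,n=None,yaw=1.635):
    from plant import env
    s=env.get_obs(); p=s["tool_pos"].copy(); R=Rn.from_euler("xyz",s["eef_rot"]); T=Rn.from_euler("xyz",[np.pi,0,yaw])
    pos=np.asarray(pos,float)
    print("clock %.2f"%s["clock"],"pos",p.round(1),"rot",s["eef_rot"].round(3),"op %.1f"%s["opening"],"F",s["wrist_force"].round(1))
    k=0
    while k<60:
        d=pos-p; r=(R.inv()*T).as_rotvec()
        if np.linalg.norm(d)<.3 and np.linalg.norm(r)<.005: break
        if np.linalg.norm(d)>maxs: d*=maxs/np.linalg.norm(d)
        if np.linalg.norm(r)>maxt: r*=maxt/np.linalg.norm(r)
        print([closure]+R.apply(d,inverse=True).round(1).tolist()+r.round(3).tolist())
        p=p+d; R=R*Rn.from_rotvec(r); k+=1
E
python3 -c "
from h import *
x,y=own2w(88.5,105); print(x,y)
go([x,y,244],.8)"
```

```text
648.4504391478952 86.02107808601937
clock 0.10 pos [ 204.1 -590.3  244.4] rot [-3.14   0.     0.333] op 85.4 F [ 0.3 -0.6  0.5]
[0.8, 31.7, -24.4, 0.1, -0.0, -0.0, -0.12]
[0.8, 34.4, -20.4, 0.1, -0.0, -0.0, -0.12]
[0.8, 36.6, -16.2, 0.0, -0.0, -0.0, -0.12]
[0.8, 38.3, -11.7, 0.0, -0.0, -0.0, -0.12]
[0.8, 39.4, -7.0, 0.0, -0.0, -0.0, -0.12]
[0.8, 39.9, -2.3, 0.0, -0.0, -0.0, -0.12]
[0.8, 39.9, 2.5, 0.0, -0.0, -0.0, -0.12]
[0.8, 39.3, 7.3, 0.0, -0.0, -0.0, -0.12]
[0.8, 38.2, 11.9, 0.0, -0.0, -0.0, -0.12]
[0.8, 36.5, 16.4, 0.0, -0.0, -0.0, -0.12]
[0.8, 34.2, 20.7, 0.0, -0.0, -0.0, -0.102]
[0.8, 32.0, 24.1, 0.0, 0.0, 0.0, -0.0]
[0.8, 32.0, 24.1, 0.0, -0.0, -0.0, -0.0]
[0.8, 32.0, 24.1, 0.0, 0.0, 0.0, -0.0]
[0.8, 32.0, 24.1, 0.0, -0.0, -0.0, -0.0]
[0.8, 32.0, 24.1, 0.0, 0.0, 0.0, -0.0]
[0.8, 32.0, 24.1, 0.0, -0.0, -0.0, -0.0]
[0.8, 32.0, 24.1, 0.0, 0.0, 0.0, -0.0]
[0.8, 32.0, 24.1, 0.0, -0.0, -0.0, -0.0]
[0.8, 32.0, 24.1, 0.0, 0.0, 0.0, -0.0]
[0.8, 7.4, 5.6, 0.0, -0.0, -0.0, -0.0]
```

Call:
{"method": "send_rows", "body": {"plan": [0.8, 31.7, -24.4, 0, 0, 0, -0.12, 0.8, 34.4, -20.4, 0, 0, 0, -0.12, 0.8, 36.6, -16.2, 0, 0, 0, -0.12, 0.8, 38.3, -11.7, 0, 0, 0, -0.12, 0.8, 39.4, -7, 0, 0, 0, -0.12]}}

```text
clock: 0.52
tool_pos: [307.3, -424.1, 239.1]
eef_rot: [-3.132, 0.002, 0.935]
wrist_force: [0.5, -0.4, -0.1]
opening: 25.7
```

```bash
python3 -c "
from h import *
x,y=own2w(88.5,105)
go([x,y,244],.8)"
```

```text
clock 0.52 pos [ 307.3 -424.1  239.1] rot [-3.132e+00  2.000e-03  9.350e-01] op 25.7 F [ 0.5 -0.4 -0.1]
[0.8, 40.0, -1.8, -0.4, -0.002, -0.0, -0.12]
[0.8, 39.9, 3.0, -0.4, -0.002, -0.0, -0.12]
[0.8, 39.2, 7.7, -0.4, -0.002, -0.0, -0.12]
[0.8, 38.0, 12.3, -0.4, -0.002, -0.0, -0.12]
[0.8, 36.3, 16.8, -0.4, -0.002, -0.0, -0.12]
[0.8, 34.0, 21.0, -0.3, -0.001, -0.0, -0.1]
[0.8, 31.8, 24.3, -0.3, 0.0, 0.0, -0.0]
[0.8, 31.8, 24.3, -0.3, -0.0, -0.0, -0.0]
[0.8, 31.8, 24.3, -0.3, -0.0, -0.0, -0.0]
[0.8, 31.8, 24.3, -0.3, -0.0, -0.0, -0.0]
[0.8, 31.8, 24.3, -0.3, -0.0, -0.0, -0.0]
[0.8, 31.8, 24.3, -0.3, -0.0, -0.0, -0.0]
[0.8, 31.8, 24.3, -0.3, -0.0, -0.0, -0.0]
[0.8, 31.8, 24.3, -0.3, -0.0, -0.0, -0.0]
[0.8, 31.8, 24.3, -0.3, -0.0, -0.0, -0.0]
[0.8, 10.9, 8.3, -0.1, -0.0, -0.0, -0.0]
```

Call:
{"method": "send_rows", "body": {"plan": [0.8, 40, -1.8, -0.8, -0.002, 0, -0.12, 0.8, 39.9, 3, -0.8, -0.002, 0, -0.12, 0.8, 39.2, 7.7, -0.8, -0.002, 0, -0.12, 0.8, 38, 12.3, -0.8, -0.002, 0, -0.12, 0.8, 36.3, 16.8, -0.8, -0.002, 0, -0.12]}}

```text
clock: 0.93
tool_pos: [418.4, -247.6, 241.2]
eef_rot: [-3.139, -0.001, 1.561]
wrist_force: [2.0, -0.4, 0.5]
opening: 17.2
```

Call:
{"method": "send_rows", "body": {"plan": [0.8, 34, 21, -0.8, 0, 0, -0.11, 0.8, 31.8, 24.3, -0.8, 0, 0, 0, 0.8, 31.8, 24.3, -0.8, 0, 0, 0, 0.8, 31.8, 24.3, -0.8, 0, 0, 0, 0.8, 31.8, 24.3, -0.8, 0, 0, 0]}}

```text
clock: 1.35
tool_pos: [523.6, -68.0, 244.6]
eef_rot: [-3.138, -0.001, 1.685]
wrist_force: [1.0, -1.4, -0.2]
opening: 16.9
```

```bash
python3 -c "
from h import *
x,y=own2w(88.5,105)
go([x,y,200],.8)"
```

```text
clock 1.35 pos [523.6 -68.  244.6] rot [-3.138e+00 -1.000e-03  1.685e+00] op 16.9 F [ 1.  -1.4 -0.2]
[0.8, 27.3, 27.9, 8.7, -0.004, -0.001, 0.05]
[0.8, 28.7, 26.5, 8.8, -0.0, 0.0, 0.0]
[0.8, 28.7, 26.5, 8.8, -0.0, -0.0, -0.0]
[0.8, 28.7, 26.5, 8.8, -0.0, 0.0, 0.0]
[0.8, 28.7, 26.5, 8.8, -0.0, -0.0, -0.0]
[0.8, 2.3, 2.1, 0.7, -0.0, -0.0, -0.0]
```

Call:
{"method": "send_rows", "body": {"plan": [0.8, 27.3, 27.9, 8.7, -0.004, 0, 0.05, 0.8, 28.7, 26.5, 8.8, 0, 0, 0, 0.8, 28.7, 26.5, 8.8, 0, 0, 0, 0.8, 28.7, 26.5, 8.8, 0, 0, 0, 0.8, 28.7, 26.5, 8.8, 0, 0, 0]}}

```text
clock: 1.77
tool_pos: [650.6, 91.3, 200.9]
eef_rot: [3.138, 0.001, 1.63]
wrist_force: [0.9, 0.6, 1.2]
opening: 17.0
```

Run:
```python
from h import *
from plant import env,optics
s=env.get_obs(); c=optics.camera("wrist"); c["s"]=s; pickle.dump(c,open("wr1.pkl","wb"))
cv2.imwrite("pics/wr1.png",c["frame"][:,:,::-1]); print(c["mount"],c["mtx"])
x,y=own2w(88.5,105)
go([x,y,100],.8)
```

```text
[[ 1.53659343e-03 -9.47658128e-01 -3.19283120e-01  8.24259097e+01]
 [ 9.99998819e-01  1.45742880e-03  4.86863724e-04  2.63912541e-01]
 [ 3.95204843e-06 -3.19283491e-01  9.47659249e-01 -1.29569622e+02]
 [ 0.00000000e+00  0.00000000e+00  0.00000000e+00  1.00000000e+00]] [[319.06161706   0.         252.11464964]
 [  0.         319.06161706 186.10632505]
 [  0.           0.           1.        ]]
clock 1.82 pos [651.2 100.1 196.2] rot [-3.14  -0.005  1.639] op 17.2 F [-3.6  4.1 -3.4]
[0.8, -5.9, -1.5, 39.5, -0.001, -0.005, 0.004]
[0.8, -5.7, -1.5, 39.6, 0.0, 0.0, -0.0]
[0.8, -2.5, -0.7, 17.1, 0.0, 0.0, -0.0]
```

View pics/wr1.png

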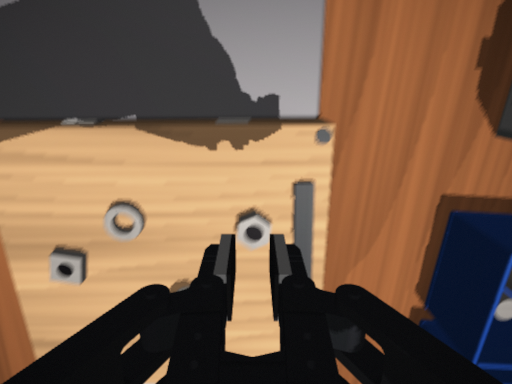

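Run:
```python
from h import *
c=pickle.load(open("wr1.pkl","rb")); s=c["s"]
# pose at picture begin ~ s
R=Rn.from_euler("xyz",s["eef_rot"]).as_matrix(); M=c["mount"]; o,th=pickle.load(open("board.pkl","rb"))
Rc=R@M[:3,:3]; tc=R@M[:3,3]+s["tool_pos"]
cc=dict(mtx=c["mtx"],R=Rc.T,t=-Rc.T@tc)
Rb=np.array([[np.cos(th),-np.sin(th)],[np.sin(th),np.cos(th)]])
for n,u,v,z in [("hex",253,230,64),("ring",124,220,62),("sq",67,266,63),("filecorner",303,182,60),("filebl",295,182,52),("filebl2",295,268,52)]:
    p=w(cc,u,v,z)[:2]; print(n,p.round(1),((p-o)@Rb).round(1))
```

```text
hex [655.3  41.2] [92.5 59.8]
ring [536.3  43.3] [-26.2  69.6]
sq [478.7  -8.3] [-87.   21.8]
filecorner [697.   89.1] [137.2 105. ]
filebl [691.2  86.2] [131.2 102.4]
filebl2 [700.7  -4.6] [134.8  11.2]
```

Call:
{"method": "send_rows", "body": {"plan": [0.8, -3, -1, 39, 0, -0.004, 0.003, 0.8, -3, -1, 30, 0, 0, 0, 0.8, 0, 0, 10, 0, 0, 0, 0.8, 0, 0, 0, 0, 0, 0, 0.8, 0, 0, 0, 0, 0, 0]}}

```text
clock: 2.23
tool_pos: [648.8, 101.9, 113.4]
eef_rot: [-3.133, -0.006, 1.646]
wrist_force: [0.5, -0.2, 0.9]
opening: 17.0
```

```bash
cat >> h.py <<'E'
def wcam(name=None):
    from plant import env,optics
    s=env.get_obs(); c=optics.camera("wrist")
    R=Rn.from_euler("xyz",s["eef_rot"]).as_matrix(); M=c["mount"]
    Rc=R@M[:3,:3]; tc=R@M[:3,3]+s["tool_pos"]
    cc=dict(mtx=c["mtx"],R=Rc.T,t=-Rc.T@tc,frame=c["frame"])
    if name: cv2.imwrite(f"pics/{name}.png",c["frame"][:,:,::-1]); pickle.dump(cc,open(name+".pkl","wb"))
    return cc
def w2own(p):
    o,th=pickle.load(open("board.pkl","rb"));Rb=np.array([[np.cos(th),-np.sin(th)],[np.sin(th),np.cos(th)]])
    return (np.asarray(p)[:2]-o)@Rb
E
python3 - <<'E'
from h import *
wcam("wr2")
go([*own2w(88.5,100),72],.8)
E
```

```text
clock 2.28 pos [648.9 101.8 113.8] rot [-3.134 -0.006  1.645] op 17.1 F [-0.4 -0.9  0.4]
[0.8, -17.9, -1.2, 35.7, -0.008, -0.006, 0.01]
[0.8, -3.0, -0.2, 6.0, -0.0, -0.0, -0.0]
```

View pics/wr2.png

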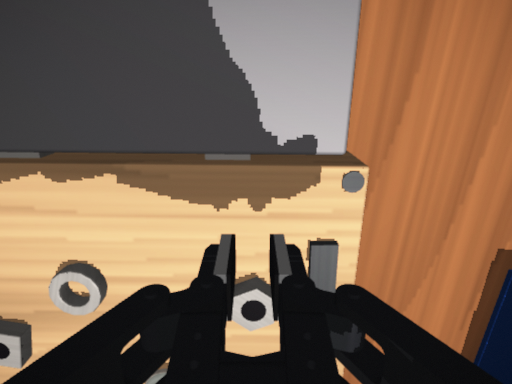

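Run:
```python
from h import *
c=pickle.load(open("wr2.pkl","rb"))
for n,u,v,z in [("hex",253,304,64),("ring",77,283,62),("filetopleft",309,243,62),("filetopright",336,240,62),("corner brd",367,166,50),("boardedge",200,163,50)]:
    p=w(c,u,v,z); print(n,p.round(1),w2own(p).round(1))
```

```text
hex [654.   40.7  64. ] [91.1 59.4]
ring [535.4  46.1  62. ] [-26.9  72.5]
filetopleft [686.   88.4  62. ] [126.1 105. ]
filetopright [702.7  91.9  62. ] [143.  107.4]
corner brd [717.7 138.4  50. ] [161.  152.8]
boardedge [613.7 132.1  50. ] [ 56.8 153.3]
```

Call:
{"method": "send_rows", "body": {"plan": [0.8, -4, -1, 15, -0.008, -0.006, 0.01, 0.8, -2, 0, 12, 0, 0, 0, 0.8, 0, 0, 8, 0, 0, 0, 0.8, 0, 0, 3, 0, 0, 0, 0.8, 0, 0, 0, 0, 0, 0]}}

```text
clock: 2.7
tool_pos: [652.9, 94.1, 83.0]
eef_rot: [3.129, 0.0, 1.632]
wrist_force: [0.4, -0.2, 0.0]
opening: 16.7
```

Run:
```python
from h import *
from plant import optics
c=optics.camera("top"); pickle.dump(c,open("top2.pkl","wb"))
cv2.imwrite("pics/top2.png",cv2.resize(c["frame"][130:240,170:340,::-1],None,fx=4.7,fy=4.7,interpolation=cv2.INTER_CUBIC))
c=optics.camera("scene"); pickle.dump(c,open("sc2.pkl","wb"))
cv2.imwrite("pics/sc2.png",cv2.resize(c["frame"][150:310,150:370,::-1],None,fx=3.6,fy=3.6,interpolation=cv2.INTER_CUBIC))
go([*own2w(88.5,100),72],.8)
```

```text
clock 2.80 pos [653.1  94.4  83.6] rot [3.129 0.    1.632] op 17.3 F [-0.9  0.9  0.8]
[0.8, -13.1, -5.3, 11.6, 0.013, 0.0, -0.003]
```

View pics/top2.png

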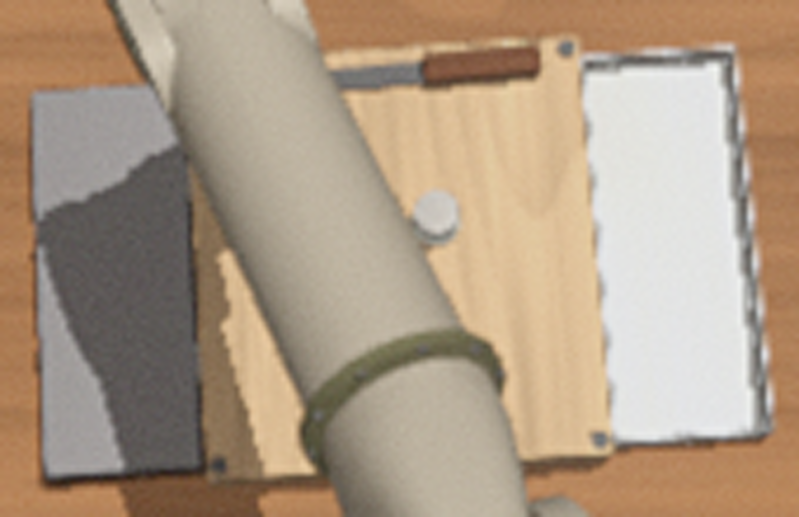

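View pics/sc2.png

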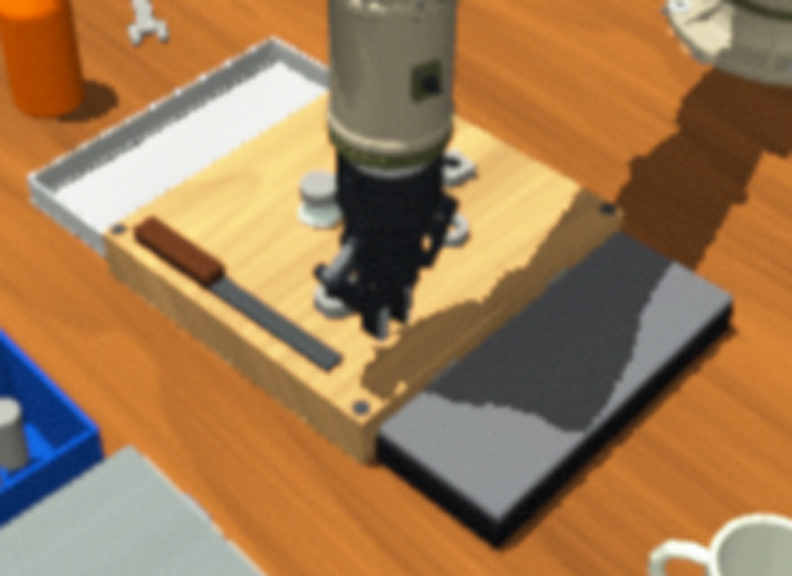

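Run:
```python
from h import *
c=pickle.load(open("sc2.pkl","rb"))
def crp(X):
    p=px(c,X); return ((p-[150,150]+.5)*3.6-.5).round(0)
o,th=pickle.load(open("board.pkl","rb"))
for n,x,y in [("c++",160,150),("c+-",160,-150),("c-+",-160,150)]:
    print(n,crp([*own2w(x,y),50]))
print("hex top",crp([*own2w(88.5,51.2),64]),"jar lid",crp([*own2w(23.2,-32.4),86]), "file end",crp([*own2w(132.9-12,96.6),64]))
T=np.array([653.1,94.4,83.6]);ty=np.array([np.sin(1.632),-np.cos(1.632),0])
for k in (-20,-8.5,8.5,20): print(k,crp(T+ty*k-[0,0,14]),crp(T+ty*k-[0,0,20]))
cv2.imwrite("pics/sc0c.png",cv2.resize(pickle.load(open("scene0.pkl","rb"))["frame"][150:310,150:370,::-1],None,fx=3.6,fy=3.6,interpolation=cv2.INTER_CUBIC))
```

```text
c++ [360. 420.]
c+- [101. 227.]
c-+ [623. 207.]
hex top [332. 289.] jar lid [316. 180.] file end [345. 340.]
-20 [404. 313.] [403. 319.]
-8.5 [393. 321.] [393. 327.]
8.5 [378. 333.] [378. 339.]
20 [367. 341.] [367. 347.]
```

View pics/sc0c.png

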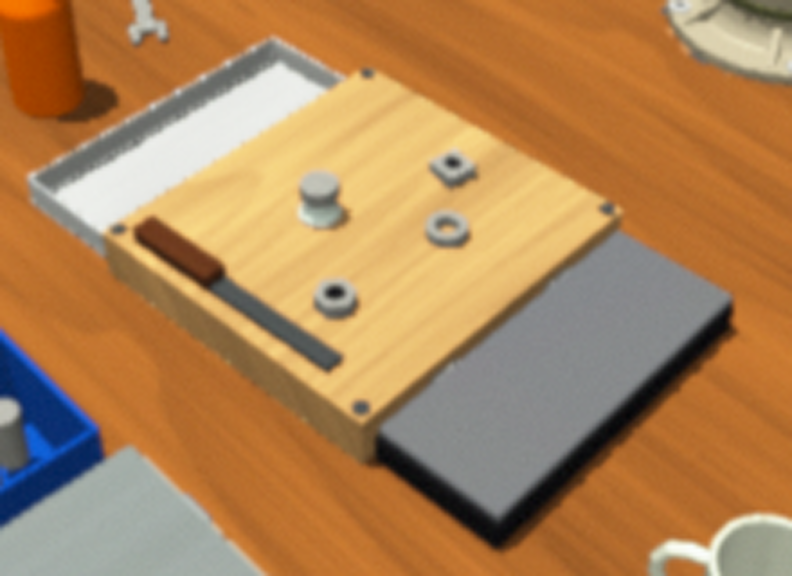

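Call:
{"method": "send_rows", "body": {"plan": [0.8, 0, -3, 4, 0.01, 0, -0.003, 0.8, 0, -1, 4, 0, 0, 0, 0.8, 0, 0, 4, 0, 0, 0, 0.8, 0, 0, 3, 0, 0, 0, 0.8, 0, 0, 1, 0, 0, 0]}}

```text
clock: 3.22
tool_pos: [649.9, 95.0, 68.2]
eef_rot: [3.137, -0.001, 1.636]
wrist_force: [-1.1, -0.2, -0.4]
opening: 17.2
```

Run:
```python
from h import *
wcam("wr3")
go([*own2w(89.5,-100),68],.8)
```

```text
clock 3.27 pos [649.8  94.9  68.1] rot [ 3.137e+00 -1.000e-03  1.636e+00] op 16.8 F [ 0.4 -0.2 -0.2]
[0.8, -40.0, -0.2, -0.0, 0.005, -0.001, 0.001]
[0.8, -40.0, -0.2, 0.0, -0.0, -0.0, 0.0]
[0.8, -40.0, -0.2, 0.0, 0.0, 0.0, 0.0]
[0.8, -40.0, -0.2, 0.0, 0.0, 0.0, 0.0]
[0.8, -40.0, -0.2, 0.0, 0.0, 0.0, 0.0]
[0.8, -13.8, -0.1, 0.0, 0.0, 0.0, 0.0]
```

View pics/wr3.png

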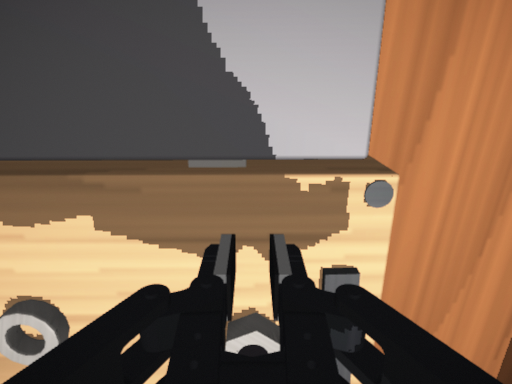

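Call:
{"method": "send_rows", "body": {"plan": [0.8, -8, 0, 0, 0.004, 0, 0, 0.8, -8, 0, 0, 0, 0, 0, 0.8, -8, 0, 0, 0, 0, 0, 0.8, -8, 0, 0, 0, 0, 0, 0.8, -8, 0, 0, 0, 0, 0]}}

```text
clock: 3.68
tool_pos: [652.5, 53.4, 68.2]
eef_rot: [3.142, -0.001, 1.639]
wrist_force: [0.4, 0.5, -0.3]
opening: 17.1
```

Run:
```python
from h import *
from plant import optics
def sc(n):
    c=optics.camera("scene")
    cv2.imwrite(f"pics/{n}.png",cv2.resize(c["frame"][150:310,150:370,::-1],None,fx=3.6,fy=3.6,interpolation=cv2.INTER_CUBIC))
sc("sc4")
go([*own2w(89.5,-100),68],.8)
```

```text
clock 3.73 pos [652.9  50.3  68. ] rot [3.142 0.    1.636] op 16.8 F [ 0.1 -1.2 -0.1]
[0.8, -40.0, -0.3, 0.0, 0.0, 0.0, 0.001]
[0.8, -40.0, -0.2, 0.0, 0.0, 0.0, 0.0]
[0.8, -40.0, -0.2, 0.0, 0.0, 0.0, 0.0]
[0.8, -40.0, -0.2, 0.0, 0.0, 0.0, 0.0]
[0.8, -9.1, -0.1, 0.0, 0.0, 0.0, 0.0]
```

View pics/sc4.png

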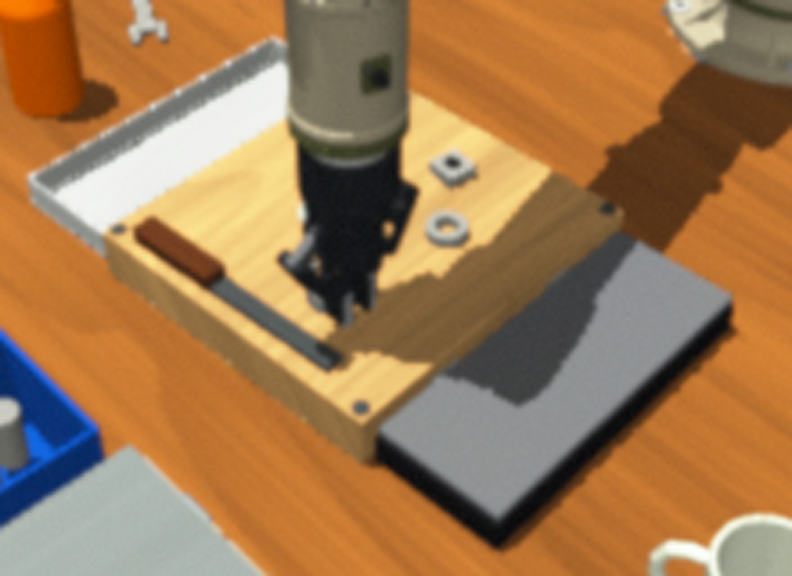

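Call:
{"method": "send_rows", "body": {"plan": [0.8, -8, 0, 0, 0, 0, 0, 0.8, -8, 0, 0, 0, 0, 0, 0.8, -8, 0, 0, 0, 0, 0, 0.8, -8, 0, 0, 0, 0, 0, 0.8, -8, 0, 0, 0, 0, 0]}}

```text
clock: 4.15
tool_pos: [655.6, 6.9, 68.3]
eef_rot: [3.141, -0.0, 1.636]
wrist_force: [0.1, 0.2, -1.0]
opening: 17.2
```

```bash
cat >> h.py <<'E'
def sc(n):
    from plant import optics
    c=optics.camera("scene")
    cv2.imwrite(f"pics/{n}.png",cv2.resize(c["frame"][150:310,150:370,::-1],None,fx=3.6,fy=3.6,interpolation=cv2.INTER_CUBIC))
def own():
    from plant import env
    s=env.get_obs(); print("own",w2own(s["tool_pos"]).round(1),"z %.1f"%s["tool_pos"][2])
E
python3 - <<'E'
from h import *
sc("sc5"); wcam("wr5")
own()
go([*own2w(89.5,-100),68],.8)
E
```

```text
own [90.6 23.5] z 68.2
clock 4.25 pos [655.8   4.8  68.2] rot [3.141e+00 1.000e-03 1.633e+00] op 17.1 F [-0.5 -0.4  0.2]
[0.8, -40.0, -0.2, 0.1, 0.0, 0.001, -0.002]
[0.8, -40.0, -0.3, 0.1, -0.0, -0.0, -0.0]
[0.8, -40.0, -0.3, 0.1, 0.0, 0.0, 0.0]
[0.8, -3.5, -0.0, 0.0, 0.0, 0.0, 0.0]
```

View pics/sc5.png

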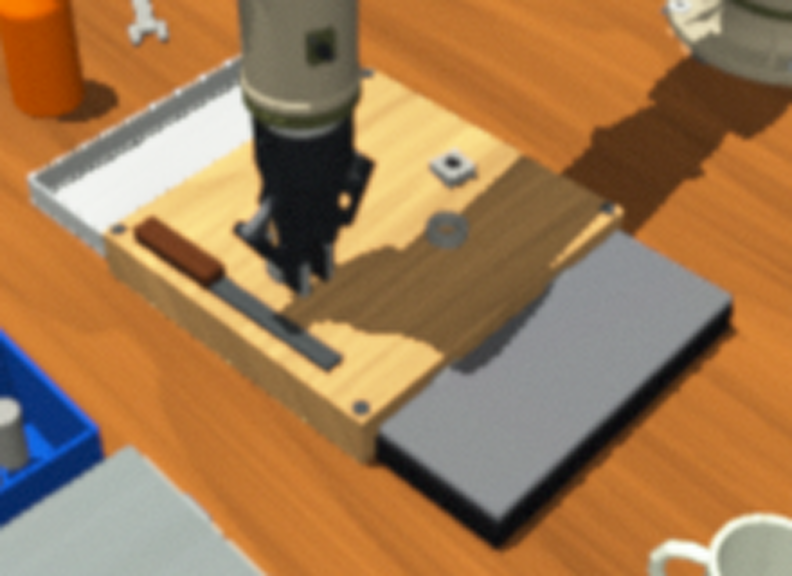

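View pics/wr5.png

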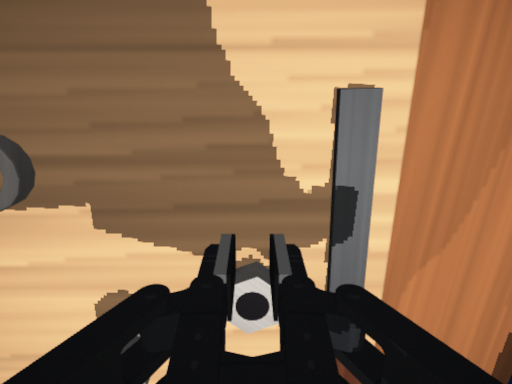

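Call:
{"method": "send_rows", "body": {"plan": [0.8, -8, 0, 0, 0, 0, 0, 0.8, -8, 0, 0, 0, 0, 0, 0.8, -8, 0, 0, 0, 0, 0, 0.8, -8, 0, 0, 0, 0, 0, 0.8, -8, 0, 0, 0, 0, 0]}}

```text
clock: 4.67
tool_pos: [658.3, -34.8, 68.4]
eef_rot: [3.141, -0.001, 1.637]
wrist_force: [-0.8, 0.1, -0.0]
opening: 16.9
```

Run:
```python
from h import *
sc("sc6"); wcam("wr6")
own()
go([*own2w(89.5,-130),68],.8)
```

```text
own [ 90.5 -18.4] z 68.2
clock 4.77 pos [658.4 -37.   68.2] rot [3.141 0.    1.634] op 17.2 F [-0.3  0.5  0.1]
[0.8, -40.0, -0.3, 0.1, 0.0, 0.0, -0.001]
[0.8, -40.0, -0.4, 0.1, -0.0, -0.0, 0.0]
[0.8, -31.6, -0.3, 0.1, 0.0, 0.0, 0.0]
```

View pics/sc6.png

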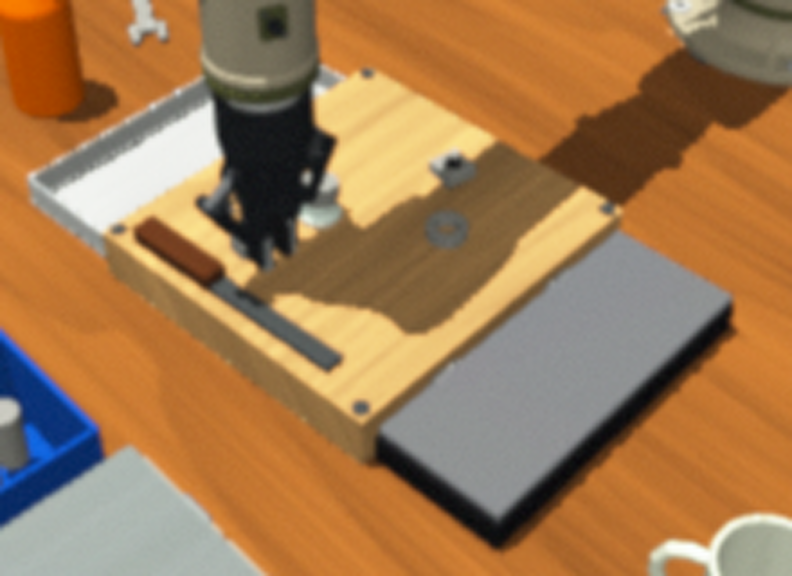

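View pics/wr6.png

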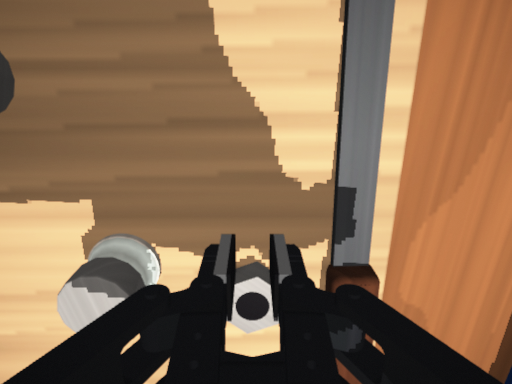

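Call:
{"method": "send_rows", "body": {"plan": [0.8, -8, 0, 0, 0, 0, 0, 0.8, -8, 0, 0, 0, 0, 0, 0.8, -8, 0, 0, 0, 0, 0, 0.8, -8, 0, 0, 0, 0, 0, 0.8, -8, 0, 0, 0, 0, 0]}}

```text
clock: 5.18
tool_pos: [661.1, -77.2, 68.4]
eef_rot: [3.141, -0.002, 1.638]
wrist_force: [-0.2, 1.2, -0.4]
opening: 17.0
```

Call:
{"method": "send_rows", "body": {"plan": [0.8, -8, 0, 0, 0, 0, 0, 0.8, -8, 0, 0, 0, 0, 0, 0.8, -8, 0, 0, 0, 0, 0, 0.8, -8, 0, 0, 0, 0, 0, 0.8, -5, 0, 0, 0, 0, 0]}}

```text
clock: 5.6
tool_pos: [663.8, -120.1, 68.3]
eef_rot: [3.141, -0.001, 1.636]
wrist_force: [-0.6, 0.5, 1.6]
opening: 17.1
```

Run:
```python
from h import *
sc("sc7"); wcam("wr7")
own()
go([*own2w(89.5,-140),68],.8)
```

```text
own [  90.5 -102. ] z 68.2
clock 5.70 pos [ 663.8 -120.5   68.2] rot [ 3.141e+00 -1.000e-03  1.635e+00] op 17.3 F [ 0.2 -0.1  0.1]
[0.8, -38.0, -1.0, 0.2, 0.001, -0.001, -0.0]
```

View pics/sc7.png

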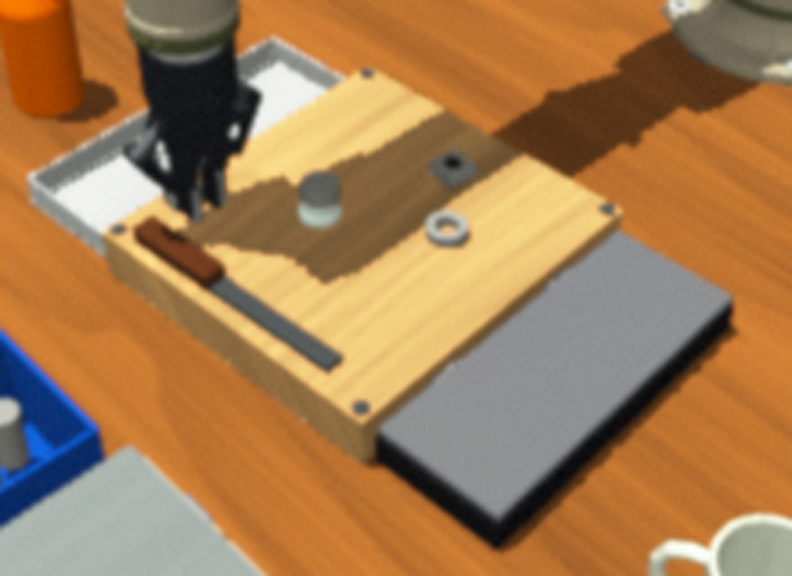

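View pics/wr7.png

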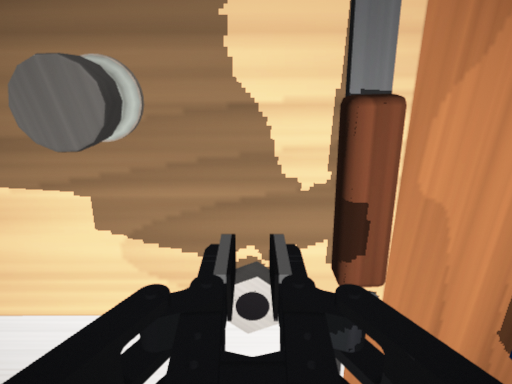

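Call:
{"method": "send_rows", "body": {"plan": [0.8, -5, 0, 0, 0, 0, 0, 0.8, -5, 0, 0, 0, 0, 0, 0.8, -5, 0, 0, 0, 0, 0, 0.8, -5, 0, 0, 0, 0, 0, 0.8, -5, 0, 0, 0, 0, 0]}}

```text
clock: 6.12
tool_pos: [665.7, -143.6, 68.3]
eef_rot: [3.141, -0.003, 1.639]
wrist_force: [1.0, 0.8, 0.2]
opening: 17.1
```

Call:
{"method": "send_rows", "body": {"plan": [0.8, -5, 0, 0, 0, 0, 0, 0.8, -5, 0, 0, 0, 0, 0, 0.8, -5, 0, 0, 0, 0, 0, 0.8, -3, 0, 0, 0, 0, 0, 0.8, 0, 0, 0, 0, 0, 0]}}

```text
clock: 6.53
tool_pos: [667.0, -166.3, 68.1]
eef_rot: [3.141, -0.001, 1.637]
wrist_force: [0.5, 0.0, 0.1]
opening: 16.8
```

Run:
```python
from h import *
sc("sc8"); wcam("wr8")
own()
```

```text
own [  90.8 -147. ] z 68.1
```

View pics/sc8.png

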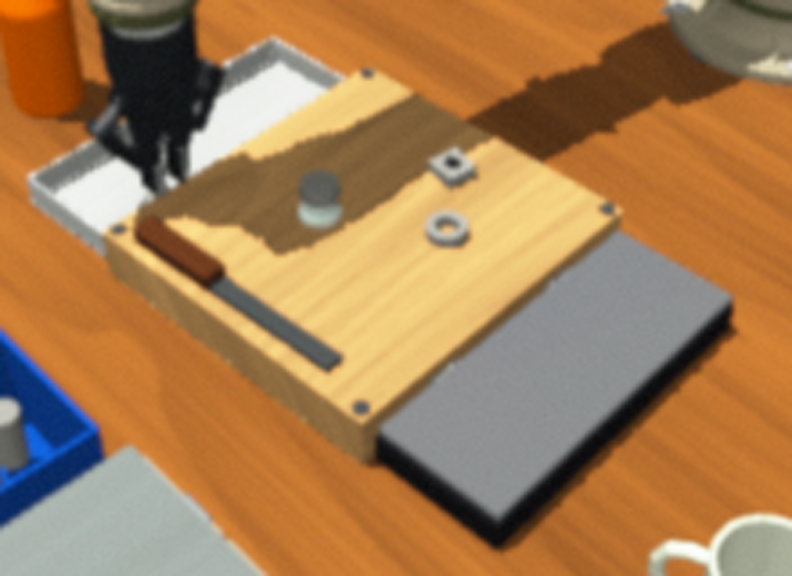

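View pics/wr8.png

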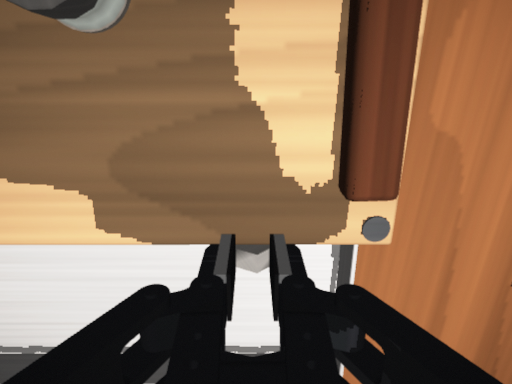

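Call:
{"method": "send_rows", "body": {"plan": [0.8, 0, 0, -20, 0, 0, 0, 0.8, 0, 0, -40, 0, 0, 0, 0.8, 0, 0, -40, 0, 0, 0, 0.8, 0, 0, -10, 0, 0, 0, 0.8, 0, 0, 0, 0, 0, 0]}}

```text
clock: 7.05
tool_pos: [665.0, -162.6, 179.0]
eef_rot: [-3.135, -0.006, 1.641]
wrist_force: [0.6, 0.1, -0.7]
opening: 17.1
```

Run:
```python
from h import *
sc("sc9"); wcam("wr9")
own(); go([*own2w(-93,70),140],.8)
```

```text
own [  88.4 -144.1] z 176.6
clock 7.15 pos [ 664.4 -162.5  176.6] rot [-3.133 -0.006  1.641] op 17.2 F [-0.8  0.7 -0.7]
[0.8, 30.4, -25.4, 5.6, -0.008, -0.006, 0.006]
[0.8, 30.3, -25.7, 5.2, 0.0, -0.0, -0.0]
[0.8, 30.3, -25.7, 5.2, 0.0, -0.0, 0.0]
[0.8, 30.3, -25.7, 5.2, -0.0, -0.0, 0.0]
[0.8, 30.3, -25.7, 5.2, -0.0, -0.0, 0.0]
[0.8, 30.3, -25.7, 5.2, -0.0, -0.0, 0.0]
[0.8, 30.3, -25.7, 5.2, -0.0, -0.0, 0.0]
[0.8, 2.3, -1.9, 0.4, -0.0, -0.0, 0.0]
```

View pics/wr9.png

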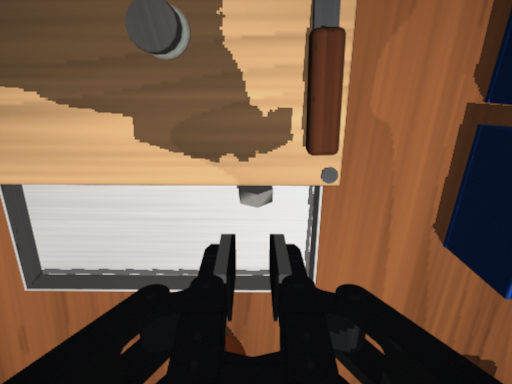

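Call:
{"method": "send_rows", "body": {"plan": [0.8, 30, -26, 0, -0.008, -0.006, 0.006, 0.8, 30, -26, 0, 0, 0, 0, 0.8, 30, -26, 0, 0, 0, 0, 0.8, 30, -26, 0, 0, 0, 0, 0.8, 30, -26, 2, 0, 0, 0]}}

```text
clock: 7.57
tool_pos: [519.4, -24.9, 159.7]
eef_rot: [-3.125, -0.005, 1.621]
wrist_force: [0.7, 0.6, 1.1]
opening: 17.5
```

Run:
```python
from h import *
own(); go([*own2w(-94,68),120],.8)
```

```text
own [-47.4   2.7] z 159.7
clock 7.57 pos [519.4 -24.9 159.7] rot [-3.125 -0.005  1.621] op 17.5 F [0.7 0.6 1.1]
[0.8, 28.8, -20.9, 18.2, -0.017, -0.005, -0.014]
[0.8, 29.2, -20.8, 17.8, 0.0, 0.0, 0.0]
[0.8, 7.0, -5.0, 4.2, -0.0, -0.0, -0.0]
```

Call:
{"method": "send_rows", "body": {"plan": [0.8, 25, -18, 6, -0.017, -0.005, -0.014, 0.8, 24, -17, 5, 0, 0, 0, 0.8, 10, -6, 4, 0, 0, 0, 0.8, 0, 0, 2, 0, 0, 0, 0.8, 0, 0, 0, 0, 0, 0]}}

```text
clock: 7.98
tool_pos: [460.3, 39.9, 133.7]
eef_rot: [-3.127, 0.0, 1.647]
wrist_force: [0.7, 0.1, 0.1]
opening: 17.3
```

Run:
```python
from h import *
wcam("wr10"); own(); go([*own2w(-94,62),80],.8)
c=pickle.load(open("wr10.pkl","rb"))
```

```text
own [-102.1   70.9] z 133.8
clock 8.03 pos [460.5  39.7 133.8] rot [-3.127 -0.     1.646] op 17.0 F [-0.8  0.2  0.3]
[0.8, -6.5, 6.4, 39.0, -0.015, -0.0, 0.011]
[0.8, -2.4, 2.2, 14.7, 0.0, 0.0, 0.0]
```

View pics/wr10.png

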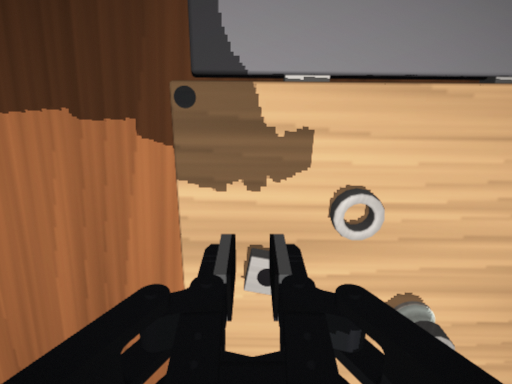

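Call:
{"method": "send_rows", "body": {"plan": [0.8, -2, 6, 22, -0.015, 0, 0.011, 0.8, -1, 2.5, 20, 0, 0, 0, 0.8, 0, 0, 12, 0, 0, 0, 0.8, 0, 0, 4, 0, 0, 0, 0.8, 0, 0, 0, 0, 0, 0]}}

```text
clock: 8.45
tool_pos: [473.7, 31.1, 72.5]
eef_rot: [3.14, -0.001, 1.625]
wrist_force: [-0.9, 0.4, -0.4]
opening: 17.1
```

Run:
```python
from h import *
own(); go([*own2w(-93.5,62),68],.8)
```

```text
own [-89.4  61.5] z 72.5
clock 8.45 pos [473.7  31.1  72.5] rot [ 3.140e+00 -1.000e-03  1.625e+00] op 17.1 F [-0.9  0.4 -0.4]
[0.8, 0.4, -4.1, 4.5, 0.002, -0.001, -0.01]
```

Call:
{"method": "send_rows", "body": {"plan": [0.8, 0, -3, 3, 0.002, 0, -0.01, 0.8, 0, -1, 1.5, 0, 0, 0, 0.8, -3, 0, 0, 0, 0, 0, 0.8, -6, 0, 0, 0, 0, 0, 0.8, -6, 0, 0, 0, 0, 0]}}

```text
clock: 8.87
tool_pos: [472.4, 14.5, 69.3]
eef_rot: [3.14, -0.002, 1.635]
wrist_force: [0.3, -0.1, -0.2]
opening: 17.2
```

Run:
```python
from h import *
wcam("wr11");own(); go([*own2w(-93.5,-148),68],.8)
```

```text
own [-91.7  43.4] z 69.3
clock 8.92 pos [472.6  12.9  69.3] rot [ 3.140e+00 -1.000e-03  1.634e+00] op 17.3 F [-0.4 -1.9 -1.1]
[0.8, -40.0, -0.3, 0.2, 0.002, -0.001, -0.001]
[0.8, -40.0, -0.4, 0.3, -0.0, 0.0, 0.0]
[0.8, -40.0, -0.4, 0.3, 0.0, 0.0, 0.0]
[0.8, -40.0, -0.4, 0.3, 0.0, 0.0, 0.0]
[0.8, -31.4, -0.3, 0.2, 0.0, 0.0, 0.0]
```

View pics/wr11.png

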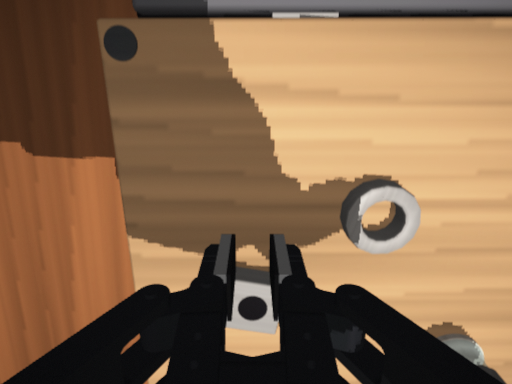

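Call:
{"method": "send_rows", "body": {"plan": [0.8, -7, -0.3, 0.5, 0, 0, 0, 0.8, -8, 0, 0.5, 0, 0, 0, 0.8, -8, 0, 0, 0, 0, 0, 0.8, -8, 0, 0, 0, 0, 0, 0.8, -8, 0, 0, 0, 0, 0]}}

```text
clock: 9.33
tool_pos: [475.5, -29.4, 69.3]
eef_rot: [3.138, -0.0, 1.634]
wrist_force: [0.0, 0.6, 0.2]
opening: 17.0
```

Call:
{"method": "send_rows", "body": {"plan": [0.8, -8, 0, 0, 0, 0, 0, 0.8, -8, 0, 0, 0, 0, 0, 0.8, -8, 0, 0, 0, 0, 0, 0.8, -8, 0, 0, 0, 0, 0, 0.8, -8, 0, 0, 0, 0, 0]}}

```text
clock: 9.75
tool_pos: [478.2, -74.5, 69.3]
eef_rot: [3.138, -0.0, 1.633]
wrist_force: [-0.0, 0.1, -0.3]
opening: 17.4
```

Run:
```python
from h import *
wcam("wr12");own(); go([*own2w(-93.5,-148),68],.8)
```

```text
own [-91.9 -46.3] z 69.2
clock 9.80 pos [478.2 -76.6  69.2] rot [3.138 0.    1.631] op 17.3 F [-0.7 -2.   0.2]
[0.8, -40.0, -0.4, 0.5, 0.004, 0.0, -0.004]
[0.8, -40.0, -0.6, 0.5, 0.0, 0.0, 0.0]
[0.8, -21.7, -0.3, 0.3, 0.0, 0.0, 0.0]
```

View pics/wr12.png

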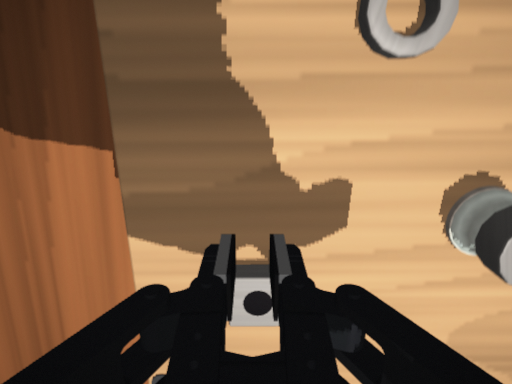

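Square rides flat against both fingers (256,305). On to the edge, slower at the end.

Call:
{"method": "send_rows", "body": {"plan": [0.8, -8, 0, 0.3, 0, 0, 0, 0.8, -8, 0, 0, 0, 0, 0, 0.8, -8, 0, 0, 0, 0, 0, 0.8, -8, 0, 0, 0, 0, 0, 0.8, -8, 0, 0, 0, 0, 0]}}

```text
clock: 10.22
tool_pos: [480.9, -118.9, 68.9]
eef_rot: [3.138, -0.0, 1.633]
wrist_force: [-0.1, 0.1, -0.3]
opening: 17.2
```

Call:
{"method": "send_rows", "body": {"plan": [0.8, -6, 0, 0, 0, 0, 0, 0.8, -5, 0, 0, 0, 0, 0, 0.8, -5, 0, 0, 0, 0, 0, 0.8, -5, 0, 0, 0, 0, 0, 0.8, -5, 0, 0, 0, 0, 0]}}

```text
clock: 10.63
tool_pos: [482.6, -148.5, 68.9]
eef_rot: [3.138, -0.0, 1.632]
wrist_force: [0.8, 1.2, 0.6]
opening: 17.5
```

Run:
```python
from h import *
own(); go([*own2w(-93.5,-148),68],.8,maxs=5)
```

```text
own [ -92.1 -118.3] z 68.9
clock 10.63 pos [ 482.6 -148.5   68.9] rot [ 3.138 -0.     1.632] op 17.5 F [0.8 1.2 0.6]
[0.8, -5.0, -0.2, 0.1, 0.004, -0.0, -0.003]
[0.8, -5.0, -0.2, 0.1, -0.0, -0.0, 0.0]
[0.8, -5.0, -0.2, 0.1, 0.0, 0.0, 0.0]
[0.8, -5.0, -0.2, 0.1, -0.0, -0.0, 0.0]
[0.8, -5.0, -0.2, 0.1, 0.0, 0.0, 0.0]
[0.8, -4.7, -0.2, 0.1, -0.0, -0.0, 0.0]
```

Call:
{"method": "send_rows", "body": {"plan": [0.8, -5, 0, 0, 0, 0, 0, 0.8, -5, 0, 0, 0, 0, 0, 0.8, -5, 0, 0, 0, 0, 0, 0.8, -5, 0, 0, 0, 0, 0, 0.8, -5, 0, 0, 0, 0, 0]}}

```text
clock: 11.05
tool_pos: [484.2, -176.2, 68.7]
eef_rot: [3.138, -0.0, 1.632]
wrist_force: [0.7, -0.3, 1.1]
opening: 17.4
```

Call:
{"method": "send_rows", "body": {"plan": [0.8, -4, 0, 0, 0, 0, 0, 0.8, 0, 0, 0, 0, 0, 0, 0.8, 0, 0, -30, 0, 0, 0, 0.8, 0, 0, -40, 0, 0, 0, 0.8, 0, 0, -30, 0, 0, 0]}}

```text
clock: 11.47
tool_pos: [479.1, -181.0, 164.0]
eef_rot: [-3.131, -0.008, 1.631]
wrist_force: [1.0, -0.6, 0.4]
opening: 17.3
```

Run:
```python
from h import *
wcam("wr13");sc("sc13");own(); go([*own2w(-36,112),180],.8)
```

```text
own [ -94.9 -151.7] z 167.4
clock 11.57 pos [ 482.  -181.9  167.4] rot [-3.139e+00 -3.000e-03  1.630e+00] op 17.1 F [ 0.1  0.2 -0.2]
[0.8, 39.0, 8.5, -1.8, -0.003, -0.003, -0.005]
[0.8, 39.0, 8.7, -1.9, -0.0, 0.0, -0.0]
[0.8, 39.0, 8.7, -1.9, -0.0, -0.0, 0.0]
[0.8, 39.0, 8.7, -1.9, -0.0, -0.0, 0.0]
[0.8, 39.0, 8.7, -1.9, -0.0, -0.0, 0.0]
[0.8, 39.0, 8.7, -1.9, -0.0, -0.0, 0.0]
[0.8, 29.7, 6.6, -1.4, -0.0, -0.0, 0.0]
```

View pics/wr13.png

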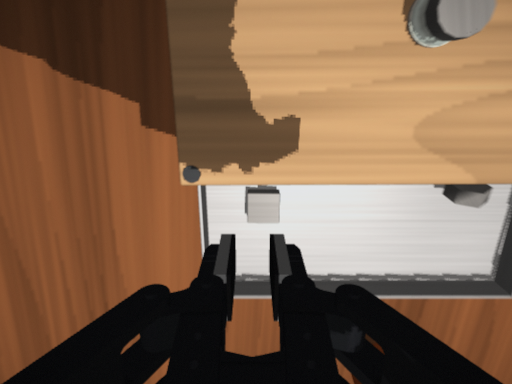

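View pics/sc13.png

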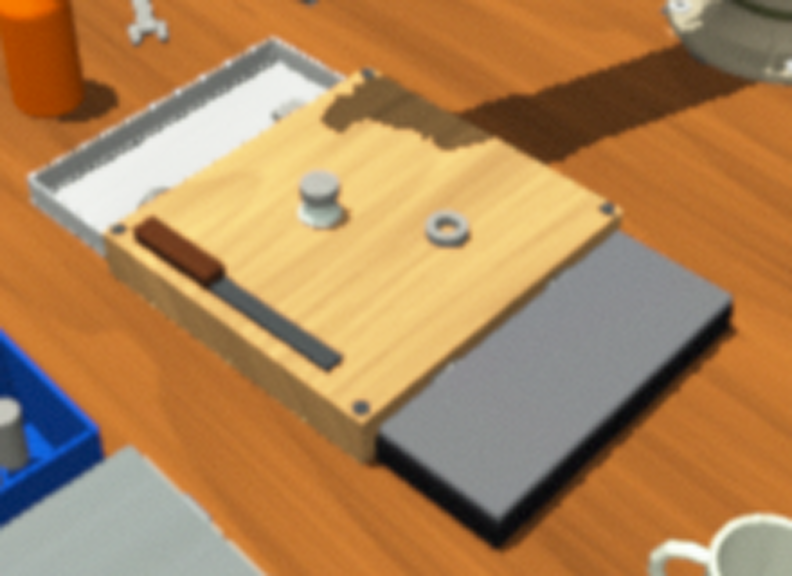

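Call:
{"method": "send_rows", "body": {"plan": [0.8, 39, 8.5, -1, -0.003, -0.003, -0.005, 0.8, 39, 8.5, -1, 0, 0, 0, 0.8, 39, 8.5, -1, 0, 0, 0, 0.8, 39, 8.5, -1, 0, 0, 0, 0.8, 39, 8.5, -1, 0, 0, 0]}}

```text
clock: 11.98
tool_pos: [513.6, 9.0, 172.0]
eef_rot: [3.139, 0.006, 1.613]
wrist_force: [2.0, 0.1, 0.1]
opening: 17.1
```

Run:
```python
from h import *
own(); go([*own2w(-34,110),130],.8)
```

```text
own [-51.1  36.8] z 172.0
clock 11.98 pos [513.6   9.  172. ] rot [3.139 0.006 1.613] op 17.1 F [2.  0.1 0.1]
[0.8, 34.3, 7.1, 19.3, 0.003, 0.006, -0.022]
[0.8, 34.0, 7.9, 19.5, -0.0, -0.0, -0.0]
[0.8, 5.2, 1.2, 3.0, -0.0, -0.0, 0.0]
```

Call:
{"method": "send_rows", "body": {"plan": [0.8, 34, 7, 12, 0.003, 0.006, -0.022, 0.8, 28, 7, 14, 0, 0, 0, 0.8, 3, 2, 12, 0, 0, 0, 0.8, 0, 0, 4, 0, 0, 0, 0.8, 0, 0, 0, 0, 0, 0]}}

```text
clock: 12.4
tool_pos: [525.3, 91.1, 128.0]
eef_rot: [3.139, -0.005, 1.653]
wrist_force: [-0.1, 0.3, 0.2]
opening: 16.9
```

Run:
```python
from h import *
wcam("wr14");own(); go([*own2w(-34,110),75],.8)
```

```text
own [-34.1 117.3] z 128.2
clock 12.45 pos [525.3  90.4 128.2] rot [ 3.139 -0.005  1.652] op 17.0 F [ 0.2  0.6 -0.2]
[0.8, -5.6, -0.1, 39.6, 0.002, -0.005, 0.017]
[0.8, -1.9, 0.0, 13.6, -0.0, 0.0, -0.0]
```

View pics/wr14.png

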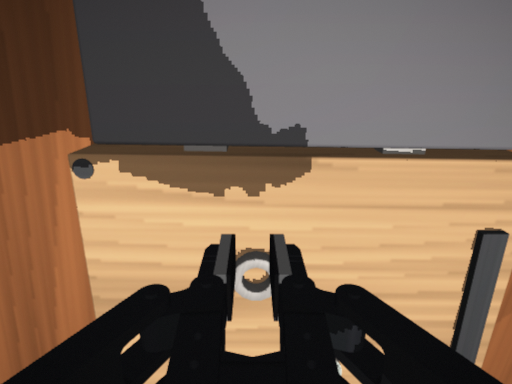

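Call:
{"method": "send_rows", "body": {"plan": [0.8, -2, 0, 25, 0.002, -0.005, 0.017, 0.8, -1, 0, 18, 0, 0, 0, 0.8, 0, 0, 9, 0, 0, 0, 0.8, 0, 0, 4, 0, 0, 0, 0.8, 0, 0, 0, 0, 0, 0]}}

```text
clock: 12.87
tool_pos: [528.2, 79.3, 73.1]
eef_rot: [3.137, 0.004, 1.623]
wrist_force: [-0.1, -0.1, 1.2]
opening: 17.0
```

Run:
```python
from h import *
own(); go([*own2w(-34,100),68],.8)
```

```text
own [-32.  106.1] z 73.1
clock 12.87 pos [528.2  79.3  73.1] rot [3.137 0.004 1.623] op 17.0 F [-0.1 -0.1  1.2]
[0.8, -6.1, -2.0, 5.1, 0.004, 0.004, -0.012]
```

Call:
{"method": "send_rows", "body": {"plan": [0.8, 0, -1.5, 3, 0.004, 0.004, -0.012, 0.8, 0, -0.5, 1.5, 0, 0, 0, 0.8, -4, 0, 0, 0, 0, 0, 0.8, -5, 0, 0, 0, 0, 0, 0.8, -6, 0, 0, 0, 0, 0]}}

```text
clock: 13.28
tool_pos: [528.9, 63.1, 71.6]
eef_rot: [3.137, -0.0, 1.636]
wrist_force: [0.3, -0.2, 0.3]
opening: 16.8
```

Run:
```python
from h import *
wcam("wr15");own(); go([*own2w(-34,70),68],.8)
```

```text
own [-32.1  88. ] z 71.6
clock 13.33 pos [529.2  61.2  71.6] rot [3.137e+00 1.000e-03 1.634e+00] op 16.8 F [ 0.5 -0.8  0.3]
[0.8, -18.0, -1.9, 3.6, 0.004, 0.001, -0.001]
```

View pics/wr15.png

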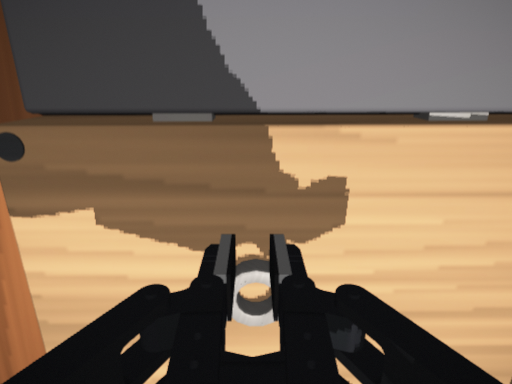

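Call:
{"method": "send_rows", "body": {"plan": [0.8, 0, 0, 3, 0.004, 0, 0, 0.8, 0, 0, 1.5, 0, 0, 0, 0.8, -5, -1, 0.5, 0, 0, 0, 0.8, -6, -1, 0, 0, 0, 0, 0.8, -7, -1, 0, 0, 0, 0]}}

```text
clock: 13.75
tool_pos: [528.0, 43.4, 67.1]
eef_rot: [3.139, -0.001, 1.636]
wrist_force: [-0.4, 0.9, 1.0]
opening: 16.9
```

Run:
```python
from h import *
own(); go([*own2w(-52,0),68],.8,maxs=8)
```

```text
own [-34.4  70.2] z 67.1
clock 13.75 pos [528.   43.4  67.1] rot [ 3.139e+00 -1.000e-03  1.636e+00] op 16.9 F [-0.4  0.9  1. ]
[0.8, -7.8, -1.9, -0.1, 0.002, -0.001, 0.001]
[0.8, -7.8, -1.9, -0.1, 0.0, 0.0, 0.0]
[0.8, -7.8, -1.9, -0.1, -0.0, 0.0, 0.0]
[0.8, -7.8, -1.9, -0.1, 0.0, 0.0, 0.0]
[0.8, -7.8, -1.9, -0.1, 0.0, 0.0, 0.0]
[0.8, -7.8, -1.9, -0.1, 0.0, 0.0, 0.0]
[0.8, -7.8, -1.9, -0.1, 0.0, 0.0, 0.0]
[0.8, -7.8, -1.9, -0.1, 0.0, 0.0, 0.0]
[0.8, -7.8, -1.9, -0.1, 0.0, 0.0, 0.0]
[0.8, -0.4, -0.1, -0.0, 0.0, 0.0, 0.0]
```

Call:
{"method": "send_rows", "body": {"plan": [0.8, -7, -2, 0, 0, 0, 0, 0.8, -7, -2, 0, 0, 0, 0, 0.8, -7, -2, 0, 0, 0, 0, 0.8, -7, -2, 0, 0, 0, 0, 0.8, -7, -2, 0, 0, 0, 0]}}

```text
clock: 14.17
tool_pos: [519.5, 3.2, 67.1]
eef_rot: [3.139, -0.0, 1.635]
wrist_force: [0.0, 0.8, -0.1]
opening: 16.6
```

Run:
```python
from h import *
wcam("wr16");own(); go([*own2w(-52,0),68],.8,maxs=8)
```

```text
own [-46.   28.6] z 66.8
clock 14.22 pos [519.2   1.1  66.8] rot [3.140e+00 1.000e-03 1.633e+00] op 17.2 F [ 0.3 -2.5  0.1]
[0.8, -7.8, -1.6, -0.3, 0.001, 0.001, -0.002]
[0.8, -7.8, -1.6, -0.3, 0.0, 0.0, 0.0]
[0.8, -7.8, -1.6, -0.3, 0.0, 0.0, 0.0]
[0.8, -5.1, -1.1, -0.2, 0.0, 0.0, 0.0]
```

View pics/wr16.png

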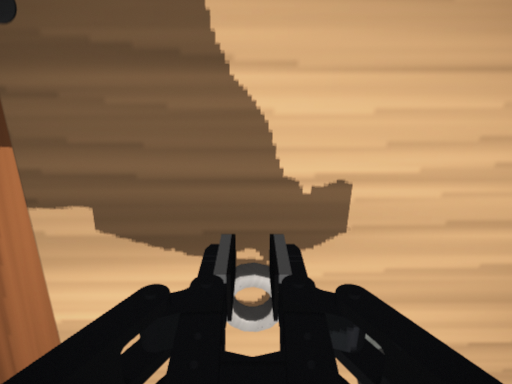

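Call:
{"method": "send_rows", "body": {"plan": [0.8, -7, -2, 0, 0, 0, 0, 0.8, -7, -2, 0, 0, 0, 0, 0.8, -7, -1.5, 0, 0, 0, 0, 0.8, -7, -1, 0, 0, 0, 0, 0.8, -7, 0, 0, 0, 0, 0]}}

```text
clock: 14.63
tool_pos: [513.8, -37.0, 66.8]
eef_rot: [3.141, 0.001, 1.634]
wrist_force: [0.3, -0.1, 0.5]
opening: 16.9
```

Call:
{"method": "send_rows", "body": {"plan": [0.8, -7, 0, 0, 0, 0, 0, 0.8, -8, 0, 0, 0, 0, 0, 0.8, -8, 0, 0, 0, 0, 0, 0.8, -8, 0, 0, 0, 0, 0, 0.8, -8, 0, 0, 0, 0, 0]}}

```text
clock: 15.05
tool_pos: [516.5, -80.2, 66.8]
eef_rot: [3.141, 0.001, 1.634]
wrist_force: [-0.5, 0.3, -0.2]
opening: 17.2
```

Run:
```python
from h import *
wcam("wr17");own(); go([*own2w(-54,-148),68],.8,maxs=40)
```

```text
own [-54.  -54.7] z 66.7
clock 15.10 pos [516.5 -82.5  66.7] rot [3.141e+00 2.000e-03 1.631e+00] op 17.1 F [-0.2 -1.6 -0.9]
[0.8, -40.0, 0.2, -0.5, 0.001, 0.002, -0.004]
[0.8, -40.0, 0.0, -0.6, 0.0, -0.0, -0.0]
[0.8, -13.3, 0.0, -0.2, 0.0, -0.0, 0.0]
```

View pics/wr17.png

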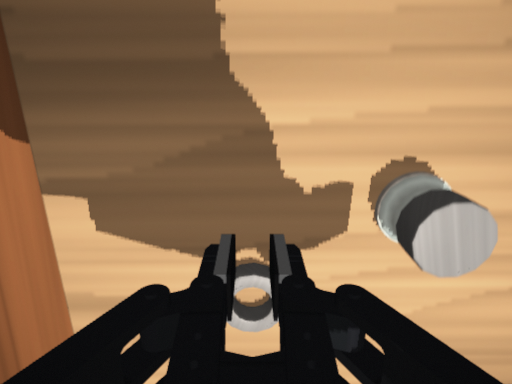

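Call:
{"method": "send_rows", "body": {"plan": [0.8, -8, 0, 0, 0, 0, 0, 0.8, -8, 0, 0, 0, 0, 0, 0.8, -8, 0, 0, 0, 0, 0, 0.8, -7, 0, 0, 0, 0, 0, 0.8, -6, 0, 0, 0, 0, 0]}}

```text
clock: 15.52
tool_pos: [518.9, -122.3, 66.7]
eef_rot: [3.141, 0.001, 1.632]
wrist_force: [0.8, 0.5, 0.1]
opening: 16.9
```

Call:
{"method": "send_rows", "body": {"plan": [0.8, -5, 0, 0, 0, 0, 0, 0.8, -5, 0, 0, 0, 0, 0, 0.8, -5, 0, 0, 0, 0, 0, 0.8, -5, 0, 0, 0, 0, 0, 0.8, -5, 0, 0, 0, 0, 0]}}

```text
clock: 15.93
tool_pos: [520.6, -150.1, 66.7]
eef_rot: [3.141, 0.001, 1.632]
wrist_force: [0.7, -0.4, -0.4]
opening: 16.7
```

Call:
{"method": "send_rows", "body": {"plan": [0.8, -5, 0, 0, 0, 0, 0, 0.8, -5, 0, 0, 0, 0, 0, 0.8, -5, 0, 0, 0, 0, 0, 0.8, -5, 0, 0, 0, 0, 0, 0.8, -4, 0, 0, 0, 0, 0]}}

```text
clock: 16.35
tool_pos: [522.1, -177.1, 66.6]
eef_rot: [3.141, 0.001, 1.632]
wrist_force: [-0.1, 0.4, -0.0]
opening: 17.0
```

Run:
```python
from h import *
wcam("wr18");own(); sc("sc18")
```

```text
own [ -54.7 -150.5] z 66.6
```

View pics/wr18.png

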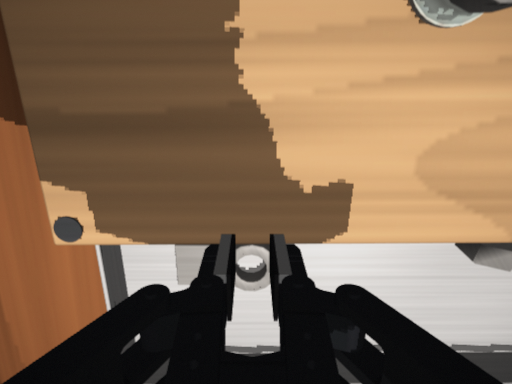

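The ring (251,267) lies in the tray. Raise and retreat, then check everything.

Call:
{"method": "send_rows", "body": {"plan": [0.8, 0, 0, -30, 0, 0, 0, 0.8, 0, 0, -40, 0, 0, 0, 0.8, 0, 0, -40, 0, 0, 0, 0.8, 0, 0, -40, 0, 0, 0, 0.8, 0, 0, -10, 0, 0, 0]}}

```text
clock: 16.87
tool_pos: [518.6, -175.3, 227.5]
eef_rot: [-3.131, -0.006, 1.633]
wrist_force: [1.1, 0.1, 0.8]
opening: 17.1
```

Run:
```python
from h import *
wcam("wr19");own(); go([330,-420,245],.8,yaw=1.0)
```

```text
own [ -57.7 -147.4] z 227.3
clock 16.92 pos [ 518.8 -175.3  227.3] rot [-3.132 -0.005  1.633] op 17.4 F [ 0.2 -0.5  0.5]
[0.8, -30.0, -26.3, -2.2, -0.002, -0.0, 0.12]
[0.8, -33.0, -22.5, -2.2, -0.002, -0.0, 0.12]
[0.8, -35.4, -18.4, -2.2, -0.002, -0.0, 0.12]
[0.8, -37.4, -14.1, -2.3, -0.002, -0.0, 0.12]
[0.8, -38.8, -9.5, -2.3, -0.002, -0.0, 0.12]
[0.8, -39.6, -4.8, -2.3, -0.001, -0.0, 0.033]
[0.8, -39.8, -3.4, -2.3, -0.0, -0.0, 0.0]
[0.8, -29.4, -2.5, -1.7, -0.0, -0.0, -0.0]
```

View pics/wr19.png

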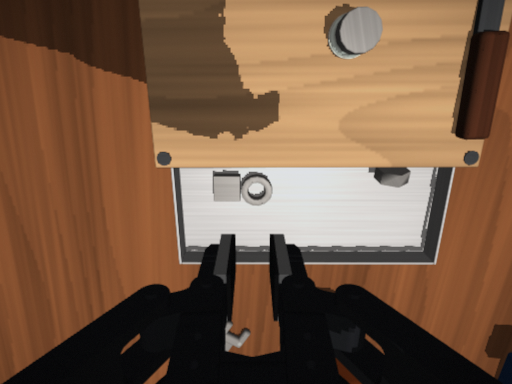

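Call:
{"method": "send_rows", "body": {"plan": [0.8, -30, -26, -2, 0, 0, 0.12, 0.8, -33, -22, -2, 0, 0, 0.12, 0.8, -35, -18, -2, 0, 0, 0.12, 0.8, -37, -14, -2, 0, 0, 0.12, 0.8, -38, -9, -2, 0, 0, 0.12]}}

```text
clock: 17.33
tool_pos: [403.1, -325.5, 239.0]
eef_rot: [-3.136, -0.005, 1.035]
wrist_force: [0.3, -0.7, 0.1]
opening: 17.0
```

Call:
{"method": "send_rows", "body": {"plan": [0.8, -38, -5, -2, 0, 0, 0, 0.8, -38, -3, -2, 0, 0, 0, 0.8, -20, -2, 0, 0, 0, 0, 0.8, 0, 0, 0, 0, 0, 0, 0.8, 0, 0, 0, 0, 0, 0]}}

```text
clock: 17.75
tool_pos: [333.4, -412.9, 240.8]
eef_rot: [-3.134, -0.001, 1.012]
wrist_force: [0.5, 0.7, -0.7]
opening: 16.9
```

Run:
```python
from h import *
from plant import optics
c=optics.camera("top"); pickle.dump(c,open("topE.pkl","wb"))
cv2.imwrite("pics/topE.png",cv2.resize(c["frame"][130:240,170:340,::-1],None,fx=4.7,fy=4.7,interpolation=cv2.INTER_CUBIC))
c=optics.camera("scene")
cv2.imwrite("pics/scE.png",cv2.resize(c["frame"][150:310,150:370,::-1],None,fx=3.6,fy=3.6,interpolation=cv2.INTER_CUBIC))
```

```text
(no output)
```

View pics/topE.png

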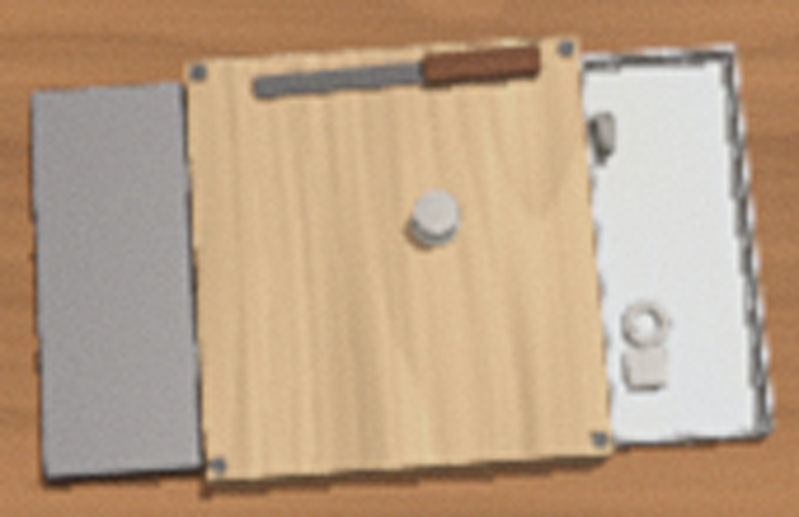

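View pics/scE.png

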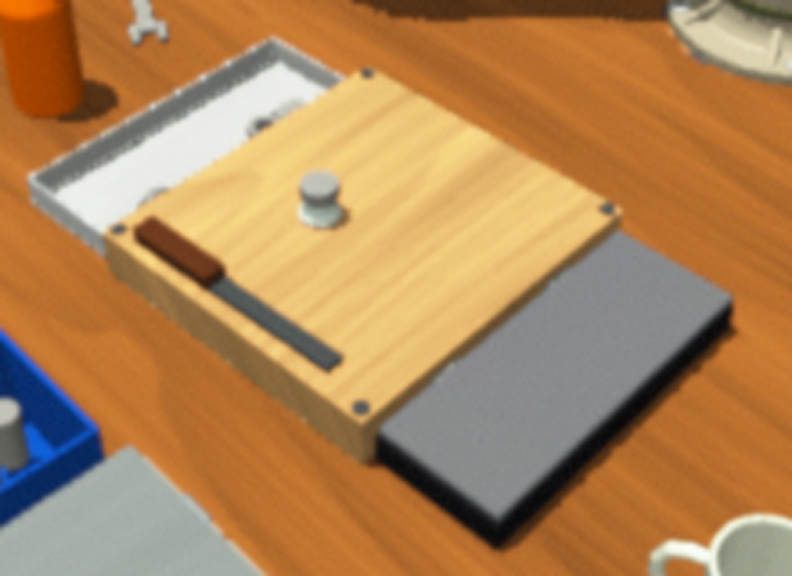

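Run:
```python
from h import *
c=pickle.load(open("topE.pkl","rb"))
for z in (10,20,30):
    print(z,[w2own(cr(c,u,137,z)).round(1).tolist() for u in (588,602,616)], "board edge vis", w2own(cr(c,583,137,50)).round(1))
d=pickle.load(open("wr19.pkl","rb")); f=d["frame"][140:220,340:450,::-1]
cv2.imwrite("pics/wr19c.png",cv2.resize(f,None,fx=6,fy=6,interpolation=cv2.INTER_CUBIC))
for z in (5,20,32): print(z,[w2own(w(d,*p,z)).round(1).tolist() for p in [(392,170),(392,187),(370,172),(412,175)]])
```

```text
10 [[91.9, -156.1], [91.2, -166.9], [90.5, -177.7]] board edge vis [  81.6 -148.2]
20 [[89.3, -155.0], [88.6, -165.8], [87.9, -176.5]] board edge vis [  81.6 -148.2]
30 [[86.7, -154.0], [86.0, -164.7], [85.3, -175.3]] board edge vis [  81.6 -148.2]
5 [[99.4, -162.5], [102.2, -182.9], [74.7, -164.9], [123.0, -168.4]]
20 [[92.8, -158.4], [95.5, -177.9], [69.2, -160.7], [115.4, -164.0]]
32 [[87.5, -155.1], [90.1, -173.9], [64.7, -157.3], [109.3, -160.5]]
```

View pics/wr19c.png

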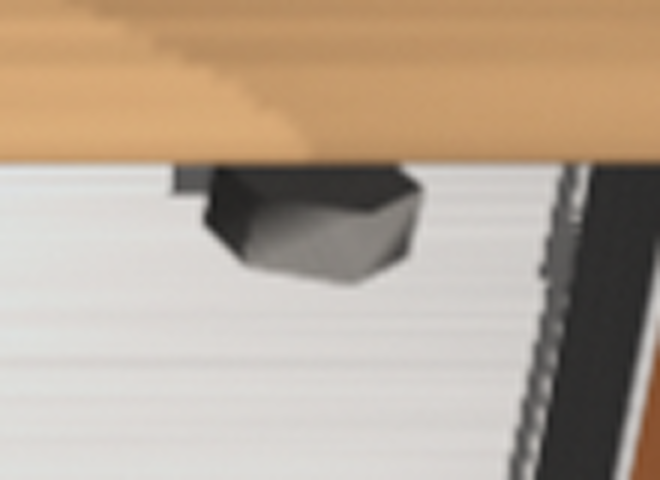

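Run:
```python
from plant import env
print(env.sign_off())
```

```text
the job is handed in; nothing more can be done
None
```

I swept the hex nut, then the square nut, then the ring off the board's right edge into the tray. I pushed each one with both fingertips about 3–5 mm above the board and never gripped anything. I handed the job in at about 18 s of the 61 s limit, with the arm raised and clear.

**Final pictures:**
- **Tray:** All three parts are inside it and nothing from the sweep is left on the board. The square nut and the ring lie on the tray floor.
- **Hex nut:** It is tipped up against the tray wall next to the board instead of lying flat. It measures about 155–177 mm from the board's middle, which is inside the tray. It looked settled from 7 s on, so I left it.
- **Other objects:** The jar and the file are at the same image positions as at the start. I kept clear of the other objects and did not re-measure them.

**Forces:** The wrist force stayed under about 7 N in every reading I took.

**Disagreement:** The wrist camera put the parts about 8–12 mm off from the top camera while I was lining up. The scene camera agreed with the top camera to a few millimetres, so I used those two for positions.

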